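# Push the pacifier-case sled home past its spring catch

### The arm

A 7-joint arm with a two-finger parallel gripper is mounted at the origin on the work surface. World frame = base frame: x ahead of the robot, y to its left, z up, the work surface at z = 0. Lengths are in m, angles in rad, forces in N, time in s.
With the tool pointing down it reaches from about 0.4 to 0.875 m from the base axis. Payload 6.5 kg.
Tool frame: the origin (TCP) lies at the very end of the fingers, on their centre line; the grasp point (between the pads) lies 19 mm behind it; x points along the fingers, z is the direction in which the jaws open and shut, and the axes are right-handed (so a half turn about x gives the same grasp; the last joint's range is limited). The gripper opens to 88 mm and grips with 3 to 60 N. Pads are 18 mm wide; open, the fingers measure 123 mm over their backs; the gripper's body (75 mm by 187 mm) begins 45 mm behind the grasp point.
Start: joints at [-0.066, 0.536, -0.004, 1.538, 0.003, 1.067, -0.071], TCP at [0.65, 0, 0.239] pointing down, gripper open.
Joint ranges: [-2.7, 2.7], [-0.37, 2.16], [-1.27, 1.26], [0.24, 2.4], [-1.31, 4.45], [0.19, 1.91], [-2.76, 2.76]. Speed limits (rad/s): [2.39, 2.39, 3.14, 3.14, 3.14, 3.14, 3.14].

### API

Orientations are given as [roll, pitch, yaw] about the fixed x, y, z axes, in that order (R = Rz(yaw) Ry(pitch) Rx(roll)).
In Python, from plant import r gives the robot as it stands.
- The arm moves only by the shell command python3 -m jog 'ROWS' [FORCE]. ROWS is JSON, a list that holds one entry, the list of rows, each a list of 7 numbers: the closure, from 0 (fully open) to 1 (shut), then the shift along the world's x, y, z in m, then the turn, a rotation vector about the world's x, y, z in rad. A call has 1 to 5 rows; each row is the pose to reach, as a shift and turn from the pose commanded when the call began; what a row does not reach only later rows make up. A row lasts 1/12 s, in which the tool goes at most 41.7 mm and 7.16 degrees, less where a joint would pass 70% of its speed; a pose out of reach is approached as far as the arm can. A call with a gripper value outside its range is refused whole. The fingers move at their own pace and stop on an object; FORCE is the grip in N (left out, the last holds). Time passes only in rows, so rows that repeat a pose let the fingers close. It gives the time, the measured TCP pose, the force and the opening at its end, in the units of the state.
- r.get_obs(): the state, without advancing time (a new reading comes with each control period).
- r.capture(name): name is "scene" or "side" or "wrist"; returns the picture (480x640x3 uint8, red, green, blue); there is no depth.
- r.calibration(name): a dict with "fovy" (degrees; the focal length in pixels is half the picture's height over the tangent of half this angle, whatever the lens; pixels are square), "cx", "cy" (the principal point, pixels), "T" (4x4, takes a point from camera to world coordinates). Camera axes: x right, y up, looking along -z (the intrinsics and any distortion apply to the point x, -y, -z); pixel columns grow to the right and rows downward; lengths in m; the calibration is good to about 2 mm. A picture is of the moment at which its call begins: read the wrist's pose just before it. calibration takes no time and is no camera call; for the wrist camera it gives the pose at the moment of the call.
- r.hand_in(): hands the job in, once; it reports no verdict.
The state is a dict: "time_s": time; "joint_pos": joint angles; "dq": joint speeds; "tau": joint torques, N m; "tool_pos": TCP position; "orientation": TCP orientation; "ft_force": force on the tool from outside, world axes, zero at the start; "ft_torque": the same for the moment, N m; "finger_gap": opening from 0.0 (shut) to 1.0 (fully open).
Only numpy, scipy, OpenCV 4.12 (cv2) and the standard library are available. Lean on these libraries where they do the work, as an engineer would, in place of code of your own. Each camera call takes 0.05 s, during which the arm holds its last target.

### The job

Push the white sled with the pacifier case along the wooden dock into its far bay: with a fingertip, press the orange catch plate well down behind the sled and keep it down while you push the sled past the two catch teeth until it is fully home against the end wall. Then let go, so that the catch springs up behind the sled, and move clear. Only press and push: nothing is to be lifted, the case stays upright in its seat, and the other things on the sideboard stay where they are.

Things in the scene. Friction and masses are not known exactly. Their poses are not given: they have to be found in the camera images.
- dock: Light wooden dock fixed to the sideboard (all lengths in mm), 240 long (its x) x 108 wide (y). Origin: centre of its underside, on the sideboard top; z up. The sled is pushed along dock +x, roughly away from the robot. Floor top at z = 6; side rails 16 high, inner faces at y = +-48; end wall at the +x end, inner face at x = 114, 40 high; the -x end is open.
- catch (a joint): Orange spring catch in the dock: one piece (plate and two teeth) that moves only up and down. Value = how far it is pressed down, in m: 0 up (at rest), 0.018 bottomed. Spring about 1.5 N at first, 4 N at the bottom; it comes up by itself. The teeth clear the sled when it is pressed more than 8 mm; press it 11 to 17 mm.
- catch_plate (a point): Point on the middle of the catch plate's top, near its -x end (dock x = -100, y = 0; moves with the catch). The plate is flat, 44 wide, along the dock's middle from x = -118 to 40 (dock frame); top at z = 28 up, 10 bottomed. It shows behind (-x of) the sled, can be pressed anywhere, and a fingertip may slide along it.
- catch_teeth (a point): Point midway between the two catch teeth, at the height of their tops (dock x = 30, y = 0, z = 40 up). Teeth: x = 26 to 34, y = +-26 to +-33 in the dock's frame. Up, they block the sled's deck, whose underside is at z = 32. The 52 mm between them is free, so a closed gripper passes.
- sled: White sled on dark runners, loose, 0.65 to 0.9 kg, on the dock floor, straddling the catch plate; 76 long (x) x 92 wide (y). Origin: centre of its underside; axes as the dock's (2 mm play each side). Deck 26 to 32 above the origin. Starts 5 to 30 mm short of the teeth. Home: front at the end wall, origin at dock x = 76; from x = 72 the teeth can rise behind it.
- sled_rear (a point): Centre of the outer (-x) face of the sled's rear wall, the face to push: 38 behind the sled's origin. The wall is 6 thick, as wide as the sled, and reaches from 26 to 44 above the sled's origin (32 to 50 above the sideboard).
- case: Round blue plastic pacifier case, 54 diameter, 26 high, 35 to 70 g, lying loose in a 5 high ring seat on the sled's deck, its centre 4 in front (+x) of the sled's origin. Origin: centre of its underside. Its top is 64 above the sideboard.
- acrylic_box: Bystander, heavy and fixed: clear acrylic box with hinged lid, 150 x 120 x 90 high plus lid and small knob (to about 125), steel scoop inside. Origin: centre of its underside.
- bottle: Bystander, loose: pastel green bottle, 56 diameter, 160 high. Origin: centre of its underside.
- mug: Bystander, loose: white ceramic mug, 76 diameter, 88 high, handle at its +y. Origin: centre of its underside.
- teaspoon: Bystander, loose: steel teaspoon 130 long, lying flat along its x. Origin: underside, near the middle.
Mind the look-alikes: they are no part of the job. Several things have the shape of the case; the one meant has the colours described above.

How it is judged:
On the way, in this order (a step that is already met when the one before it is completed fails the run):
1. the catch is pressed well down (over 9.5 mm) while the sled is still in front of the teeth (value of joint catch above 0.0095 m and x of sled in the frame of dock below -0.006 m), for 0.1 s.
2. the sled has passed the teeth into the far bay with the catch still held down (over 9.5 mm) (value of joint catch above 0.0095 m and x of sled in the frame of dock above 0.0725 m), for 0.1 s.
At the end, for the whole second after the job is handed in: The sled lies flat in the far bay, within 4.5 mm of the end wall, the catch is up behind it (less than 2 mm down), the case lies upright in its seat, and all is at rest (value of joint catch below 0.002 m and x of sled in the frame of dock above 0.0715 m and z of sled in the frame of dock below 0.009 m and angle between sled's own z axis and vertical below 0.05 rad and horizontal distance between case and sled below 0.012 m and z of case in the frame of sled below 0.035 m and angle between case's own z axis and vertical below 0.1 rad and linear speed of each of sled, case below 0.01 m/s); the robot touches nothing.
It fails at once if the sled is lifted (over 6 mm) or tipped (over 0.12 rad) (z of sled in the frame of dock above 0.012 m or angle between sled's own z axis and vertical above 0.12 rad).
It fails at once if the case is lifted out of its seat (over 5 mm) or tipped (over 0.3 rad) (z of case in the frame of sled above 0.037 m or angle between case's own z axis and vertical above 0.3 rad).
It fails at once if the bottle, mug or teaspoon is moved more than 20 mm (distance of any of bottle, mug, teaspoon from where it was at the start of the episode above 0.02 m).
It fails at once if the acrylic box is struck (over 5 N) (contact force between any of the arm, the fingers and acrylic_box above 5 N).
It also fails if it takes over 45 s, if anything falls off the work surface, if the arm or the gripper's body presses on something with over 40 N, if the wrist force passes 120 N, or if a joint passes its speed limit or range.

## Working session

There is one attempt and no reset: what is moved stays moved. The work goes in short steps, Python scripts to look and compute and a shell command to move; the robot and the scene stay as the last step left them, time stands still between calls to the robot, and variables do not carry over. Pictures are saved under pics/ and viewed, and the job is handed in when it is done.

```bash
mkdir -p pics; ls
python3 - <<'E'
from plant import r
import cv2
print(r.get_obs())
for n in ["scene","side","wrist"]:
    c=r.calibration(n); print(n,c)
    cv2.imwrite(f"pics/{n}0.png",r.capture(n)[:,:,::-1])
E
```

```text
pics
{'time_s': 0.0, 'joint_pos': array([-0.06626356,  0.53715732, -0.00442598,  1.5388395 ,  0.0025772 ,
        1.06729162, -0.07119305]), 'dq': array([ 0.00156993,  0.00126278,  0.00068628,  0.00029535,  0.00011861,
       -0.00136916, -0.00065866]), 'tau': array([-1.69933578e-04, -5.70981932e+01,  9.90184285e-01, -2.51597965e+01,
       -5.62433247e-02,  1.80829730e-02,  2.02785413e-04]), 'tool_pos': array([6.49401226e-01, 2.39739517e-05, 2.37858029e-01]), 'orientation': array([-3.07601756,  1.56910624, -3.07589706]), 'ft_force': array([-0.48332169, -0.49091309, -0.67666221]), 'ft_torque': array([0.02069664, 0.01966016, 0.03385532]), 'finger_gap': 1.0000002430835684}
scene {'fovy': 55.76111356521781, 'cx': 321.35408021715665, 'cy': 243.50444160419886, 'T': array([[ 0.13961633, -0.5883249 ,  0.79648044,  1.17495157],
       [ 0.99019401,  0.07904621, -0.11518475, -0.10553625],
       [ 0.00480729,  0.80475183,  0.59359193,  0.54798453],
       [ 0.        ,  0.        ,  0.        ,  1.        ]])}
side {'fovy': 47.852032286591296, 'cx': 320.5017805498581, 'cy': 234.40998890447824, 'T': array([[ 0.98626483,  0.09541065, -0.13482761,  0.32409408],
       [-0.16435965,  0.64775227, -0.74391055, -0.93063944],
       [ 0.0163579 ,  0.75585303,  0.65453695,  0.8980646 ],
       [ 0.        ,  0.        ,  0.        ,  1.        ]])}
wrist {'fovy': 58.12508017339378, 'cx': 320.6109730854386, 'cy': 239.24710218030015, 'T': array([[ 9.99998229e-01, -1.28917352e-04,  1.87757261e-03,
         6.50180944e-01],
       [-3.71210090e-04,  9.64540640e-01,  2.63934111e-01,
         6.71763158e-02],
       [-1.84502077e-03, -2.63934341e-01,  9.64538884e-01,
         3.82913550e-01],
       [ 0.00000000e+00,  0.00000000e+00,  0.00000000e+00,
         1.00000000e+00]])}
```

View pics/scene0.png

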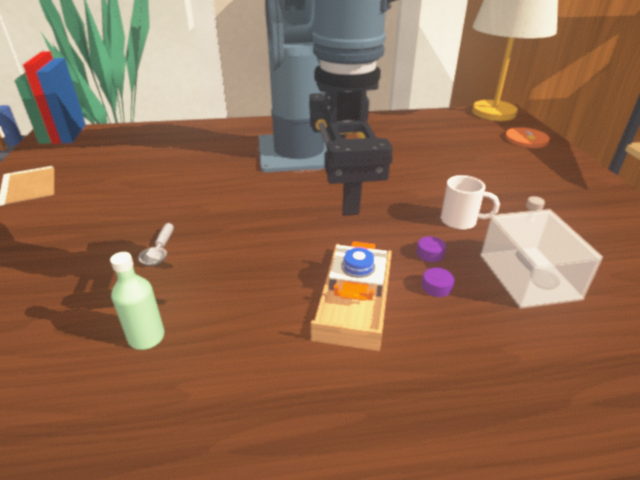

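View pics/side0.png

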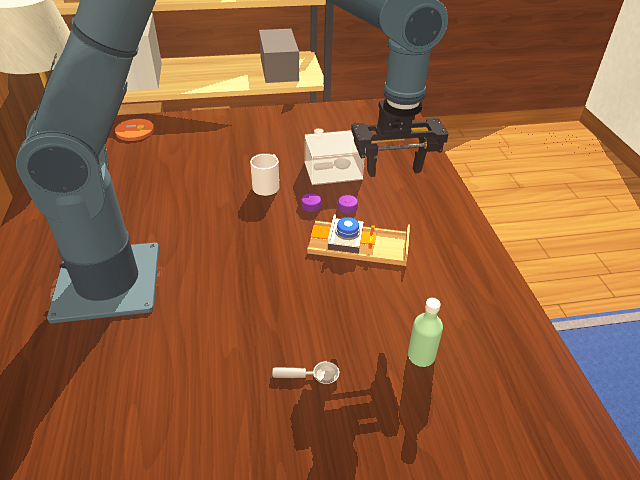

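View pics/wrist0.png

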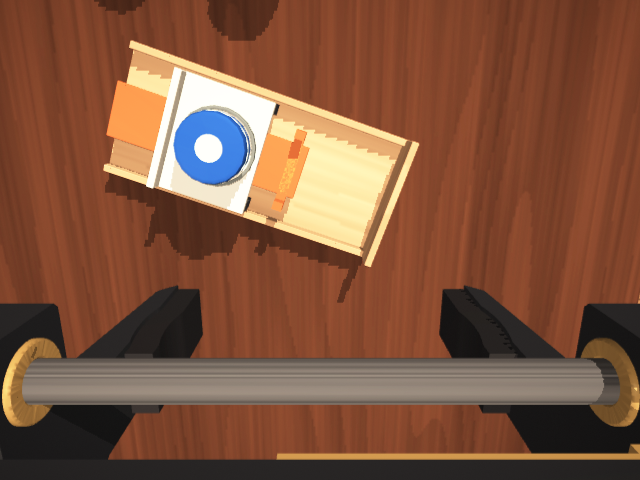

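The case is the blue disc at scene (359,262), wrist (211,147), sitting on the white sled. The look-alikes are the two purple pots at scene (431,249) and (437,282), which I rule out by colour. The dock is tilted about -20° in yaw. Next is a close crop and rough positions.

```bash
cat > h.py <<'E'
from plant import r
import numpy as np, cv2
def ray(c,u,v):
    f=240/np.tan(np.radians(c["fovy"])/2)
    d=np.array([(u-c["cx"])/f,-(v-c["cy"])/f,-1.]); T=c["T"]
    return T[:3,3],T[:3,:3]@d
def onz(c,u,v,z):
    o,d=ray(c,u,v); return o+d*(z-o[2])/d[2]
def proj(c,p):
    f=240/np.tan(np.radians(c["fovy"])/2); T=c["T"]
    q=T[:3,:3].T@(np.array(p)-T[:3,3]); return c["cx"]+f*q[0]/-q[2], c["cy"]-f*q[1]/-q[2]
E
python3 - <<'E'
from h import *
im=cv2.imread("pics/wrist0.png")
cv2.imwrite("pics/wcrop.png",cv2.resize(im[30:280,90:430],(800,588),interpolation=cv2.INTER_CUBIC))
hsv=cv2.cvtColor(im,cv2.COLOR_BGR2HSV)
m=cv2.inRange(hsv,(5,140,150),(15,255,255)); m[290:]=0
n,l,s,ce=cv2.connectedComponentsWithStats(m)
for i in range(1,n):
    if s[i,4]>100:
        c,_=cv2.findContours((l==i).astype(np.uint8),0,2); print(s[i],cv2.boxPoints(cv2.minAreaRect(c[0])).round(1).tolist())
m=cv2.inRange(hsv,(105,120,80),(120,255,255)); m[290:]=0
print(cv2.boundingRect(m))
E
```

```text
[221  40  46  49 193] [[207.8000030517578, 54.70000076293945], [228.39999389648438, 38.900001525878906], [266.0, 88.0], [245.39999389648438, 103.80000305175781]]
[ 106   80   60   72 2899] [[103.80000305175781, 141.0], [117.0999984741211, 79.0999984741211], [167.60000610351562, 89.9000015258789], [154.3000030517578, 151.89999389648438]]
[ 252  129   57   83 2363] [[245.0, 200.0], [271.6000061035156, 120.19999694824219], [313.6000061035156, 134.1999969482422], [287.0, 214.0]]
[397 138  23 152 376] [[388.70001220703125, 288.20001220703125], [404.0, 137.89999389648438], [419.6000061035156, 139.5], [404.29998779296875, 289.70001220703125]]
[460 203   8  70 130] [[457.70001220703125, 271.70001220703125], [465.70001220703125, 202.8000030517578], [468.0, 203.10000610351562], [460.0, 272.0]]
(174, 110, 76, 74)
```

View pics/wcrop.png

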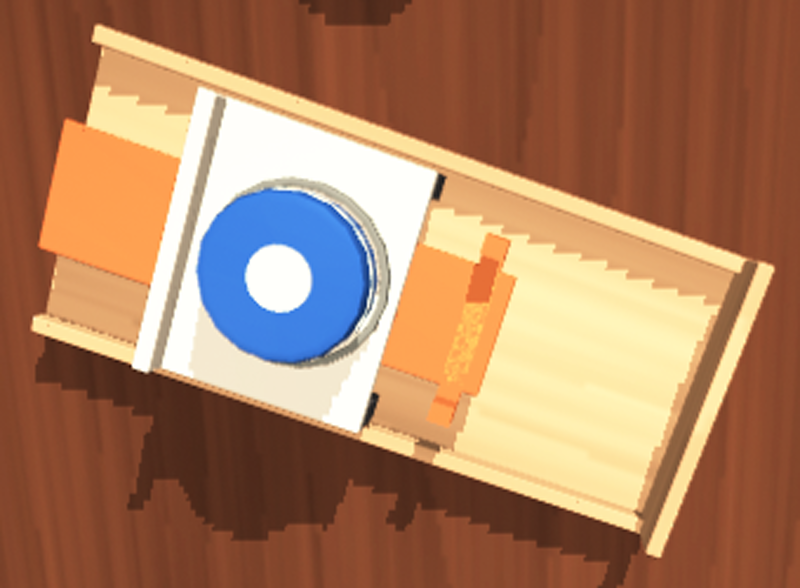

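The crop confirms the blue case with a white top in the sled's ring seat. The orange plate's rear edge runs (118,81)-(107,135) and the teeth are in front of the sled. The end wall's outer top corners are (418,143) and (369,266).

```bash
cat > loc.py <<'E'
from h import *
c=r.calibration("wrist")
s=340/800
def P(a,b,z): return onz(c,90+a*s,30+b*s,z)[:2]
L=[((65,120),.028,(-.118,.022)),((39,247),.028,(-.118,-.022)),((773,266),.04,(.12,.054)),((656,556),.04,(.12,-.054)),
((97,26),.016,(-.12,.054)),((33,322),.016,(-.12,-.054))]
W=np.array([P(*p,z) for p,z,_ in L]);D=np.array([d for *_,d in L])
w0=W.mean(0);d0=D.mean(0)
H=(D-d0).T@(W-w0); yaw=np.arctan2(H[0,1]-H[1,0],H[0,0]+H[1,1])
R=np.array([[np.cos(yaw),-np.sin(yaw)],[np.sin(yaw),np.cos(yaw)]])
t=w0-R@d0
print("dock",t,np.degrees(yaw)); print("resid mm",((W-D@R.T-t)@R*1000).round(1).tolist())
for p in [(200,88),(136,368)]: print("sled rear dock mm",(R.T@(P(*p,.05)-t)*1000).round(1))
for p in [(-.118,0),(-.1,0),(-.06,0),(.03,0)]: print(p,R@p+t)
print("dir",R[:,0])
E
python3 loc.py
```

```text
dock [0.59625784 0.03905527] -19.20888209549231
resid mm [[0.7, -1.3], [1.0, -0.3], [-1.6, -0.4], [-2.1, 0.6], [1.2, -1.5], [0.9, 2.9]]
sled rear dock mm [-70.3  44.9]
sled rear dock mm [-69.1 -45.9]
(-0.118, 0) [0.48482745 0.07787881]
(-0.1, 0) [0.50182531 0.07195657]
(-0.06, 0) [0.53959832 0.05879605]
(0.03, 0) [0.62458761 0.02918488]
dir [ 0.94432538 -0.32901304]
```

Run:
```python
from h import *
c=r.calibration("scene")
for n,u,v,z in [("mug base",463,224,0),("bottle",143,343,0),("box corner",484,265,0),("box c2",520,308,0),("box top corner",488,215,.09),("spoon",155,255,0),
 ("purp1",431,259,0),("purp2",437,293,0),("blue top",359,255,.064)]:
    print(n,onz(c,u,v,z).round(3))
t=np.array([.59626,.03906]);y=np.radians(-19.21);R=np.array([[np.cos(y),-np.sin(y)],[np.sin(y),np.cos(y)]])
for d,z in [((.12,.054),.04),((.12,-.054),.04),((-.12,.054),.016),((-.07,.046),.05),((-.07,-.046),.05),((-.028,0),.064)]:
    print(d,proj(c,[*(R@d+t),z]))
im=cv2.imread("pics/scene0.png"); cv2.imwrite("pics/scrop.png",cv2.resize(im[230:355,300:410],(704,800))[:600])
print((R@(-.1,0)+t))
```

```text
mug base [0.41  0.315 0.   ]
bottle [ 0.662 -0.312  0.   ]
box corner [0.55 0.3  0.  ]
box c2 [0.669 0.312 0.   ]
box top corner [0.513 0.304 0.09 ]
spoon [ 0.434 -0.328  0.   ]
purp1 [0.518 0.205 0.   ]
purp2 [0.614 0.184 0.   ]
blue top [0.568 0.049 0.064]
(0.12, 0.054) (np.float64(381.50773824962164), np.float64(332.83881792437097))
(0.12, -0.054) (np.float64(310.672150146469), np.float64(322.28978533632755))
(-0.12, 0.054) (np.float64(391.51268874700423), np.float64(250.1351003337353))
(-0.07, 0.046) (np.float64(386.905533283778), np.float64(251.0298732087216))
(-0.07, -0.046) (np.float64(336.79634672668897), np.float64(244.96193505905993))
(-0.028, 0) (np.float64(359.10434607250744), np.float64(255.79134518518444))
[0.5018281  0.07196315]
```

View pics/scrop.png

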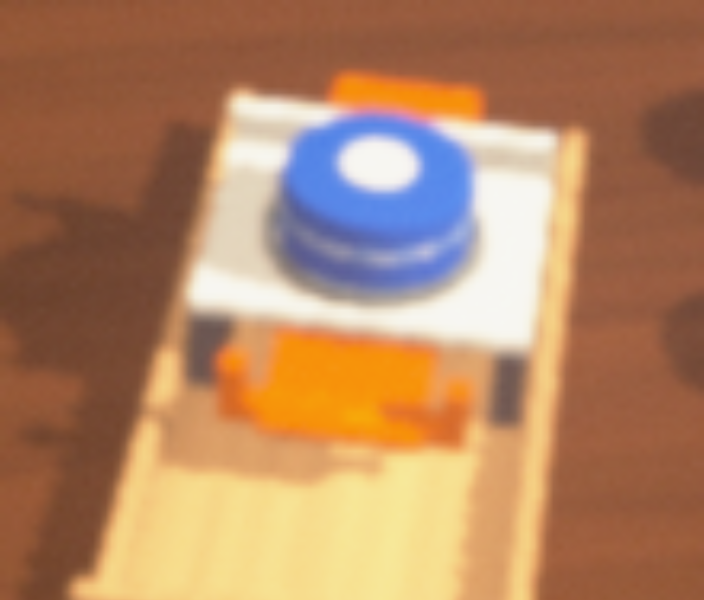

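The mug, box, bottle and spoon are all over 150 mm from the path. I'll use the closed gripper with its jaws along the dock's x axis, so the fingers are only 18 mm wide between the teeth.

```bash
python3 -m jog '[[[1,-0.036,0.018,0,0,0,-0.085],[1,-0.072,0.036,0,0,0,-0.17],[1,-0.108,0.053,0,0,0,-0.255],[1,-0.145,0.071,0,0,0,-0.335],[1,-0.145,0.071,0,0,0,-0.335]]]' 40
python3 -m jog '[[[1,0,0,-0.04,0,0,0],[1,0,0,-0.08,0,0,0],[1,0,0,-0.12,0,0,0],[1,0,0,-0.15,0,0,0],[1,0,0,-0.15,0,0,0]]]'
python3 - <<'E'
from h import *
o=r.get_obs();print(o["tool_pos"],o["orientation"],o["finger_gap"],o["ft_force"])
for n in ("wrist","side"): cv2.imwrite(f"pics/{n}1.png",r.capture(n)[:,:,::-1])
im=cv2.imread("pics/side1.png"); cv2.imwrite("pics/side1c.png",cv2.resize(im[160:290,270:440],(780,596)))
E
```

```text
time_s: 0.57
tool_pos: [0.4973, 0.0745, 0.2373]
orientation: [-2.901, 1.563, 3.049]
ft_force: [-0.2, -0.0, 0.4]
finger_gap: 0.644
time_s: 0.98
tool_pos: [0.5008, 0.0702, 0.0836]
orientation: [-2.59, 1.561, -2.924]
ft_force: [-0.9, -0.1, 0.3]
finger_gap: 0.273
[0.50078323 0.07018274 0.08358234] [-2.58965     1.5605946  -2.92374927] 0.27276184192833997 [-0.88707686 -0.09153769  0.33627521]
```

View pics/wrist1.png

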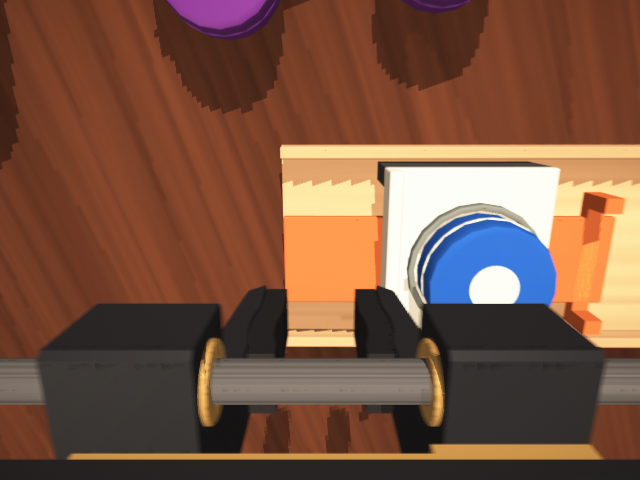

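View pics/side1c.png

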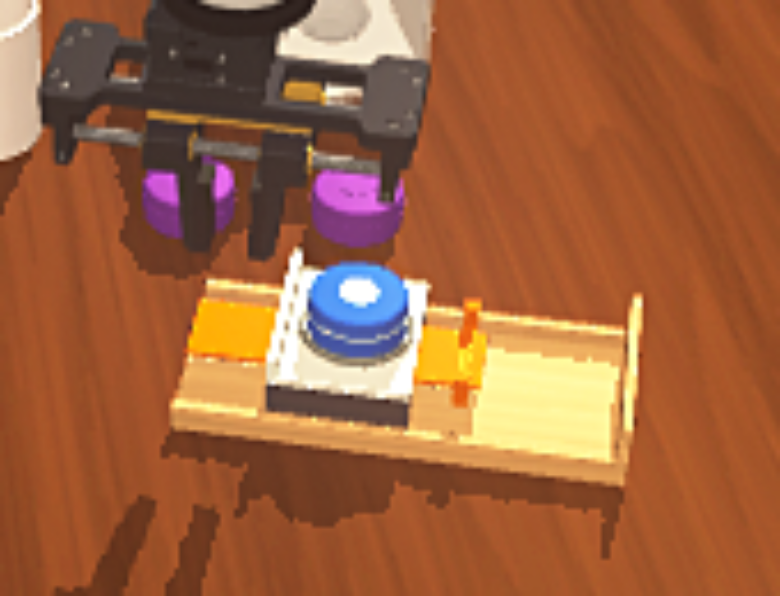

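The picture shows the tool aligned with the dock, with the plate at wrist (330,258) behind the sled's wall. The fingers are still closing, so I'll let them shut and then check the position.

```bash
python3 -m jog '[[[1,0,0,0,0,0,0],[1,0,0,0,0,0,0],[1,0,0,0,0,0,0],[1,0,0,0,0,0,0],[1,0,0,0,0,0,0]]]'
cat > st.py <<'E'
from h import *
o=r.get_obs();t=np.array([.59626,.03906]);y=np.radians(-19.21);R=np.array([[np.cos(y),-np.sin(y)],[np.sin(y),np.cos(y)]])
print(o["time_s"],"dock mm",(R.T@(o["tool_pos"][:2]-t)*1000).round(1),"z",round(o["tool_pos"][2]*1000,1),"gap",o["finger_gap"],"F dock",(R.T@o["ft_force"][:2]).round(2),o["ft_force"][2].round(2),"tool_pos",o["tool_pos"].round(4))
from scipy.spatial.transform import Rotation as Q
print(Q.from_euler("xyz",o["orientation"]).as_matrix().round(3).tolist())
E
python3 st.py
```

```text
time_s: 1.5
tool_pos: [0.5056, 0.0711, 0.0896]
orientation: [0.558, 1.569, 0.223]
ft_force: [0.6, -0.1, -0.6]
finger_gap: 0.008
1.5 dock mm [-96.2   0.4] z 89.6 gap 0.00843687615252991 F dock [0.65 0.07] -0.63 tool_pos [0.5056 0.0711 0.0896]
[[0.002, 0.329, 0.944], [0.0, 0.944, -0.329], [-1.0, 0.001, 0.001]]
```

```bash
python3 -m jog '[[[1,0,0,-0.025,0,0,0],[1,0,0,-0.045,0,0,0],[1,0,0,-0.056,0,0,0],[1,0,0,-0.056,0,0,0],[1,0,0,-0.056,0,0,0]]]'
python3 - <<'E'
from h import *
for n in ("wrist","side"): cv2.imwrite(f"pics/{n}2.png",r.capture(n)[:,:,::-1])
im=cv2.imread("pics/side2.png"); cv2.imwrite("pics/side2c.png",cv2.resize(im[160:290,270:440],(780,596)))
E
python3 st.py
```

```text
time_s: 1.92
tool_pos: [0.5048, 0.0709, 0.0327]
orientation: [-2.524, 1.57, -2.859]
ft_force: [0.1, 0.3, 1.7]
finger_gap: 0.003
2.0167 dock mm [-96.    0.5] z 33.6 gap 0.008474353338363156 F dock [0.28 0.3 ] -0.32 tool_pos [0.5057 0.0711 0.0336]
[[0.001, 0.329, 0.944], [0.0, 0.944, -0.329], [-1.0, 0.001, 0.001]]
```

View pics/side2c.png

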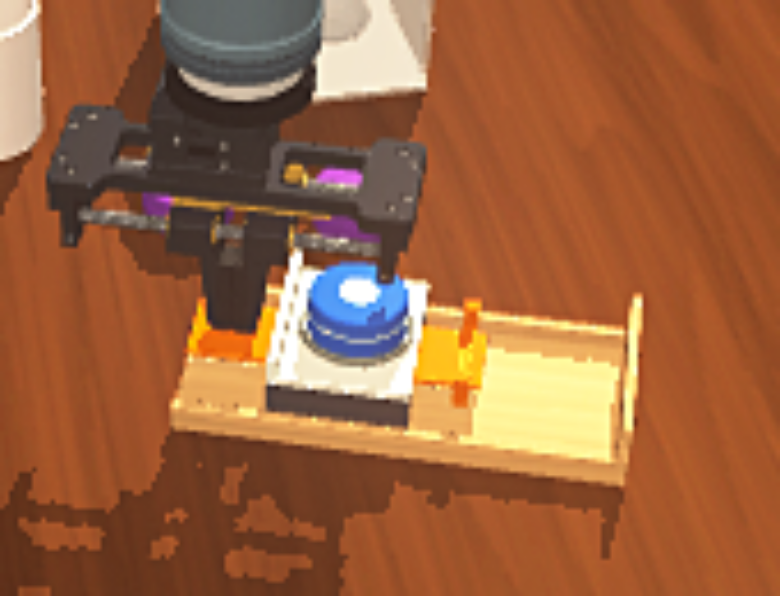

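View pics/wrist2.png

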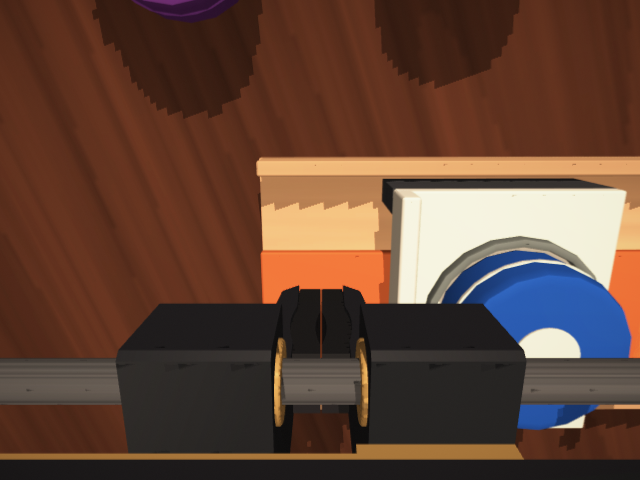

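The tip sits over the plate. The gripper's end pieces hang down near the case, so I'll check their height before pressing.

Run:
```python
from h import *
c=r.calibration("side")
t=np.array([.59626,.03906,0]);y=np.radians(-19.21);R=np.array([[np.cos(y),-np.sin(y),0],[np.sin(y),np.cos(y),0],[0,0,1]])
for n,(a,b) in {"front":(385,283),"rear":(68,245),"tip":(228,330),"finger front edge bottom":(262,325)}.items():
    o,d=ray(c,270+a*170/780,160+b*130/596); o=R.T@(o-t); d=R.T@d
    for yy in (-.037,-.02,0,.02): print(n,yy,((o+d*(yy-o[1])/d[1])*1000).round(0))
im=cv2.imread("pics/scene0.png")
cv2.imwrite("pics/scene2.png",cv2.resize(r.capture("scene")[130:310,270:470,::-1],(660,594)))
```

```text
front -0.037 [-13. -37. 101.]
front -0.02 [-14. -20.  87.]
front 0 [-15.   0.  71.]
front 0.02 [-17.  20.  54.]
rear -0.037 [-176.  -37.  101.]
rear -0.02 [-180.  -20.   87.]
rear 0 [-185.    0.   70.]
rear 0.02 [-190.   20.   54.]
tip -0.037 [-92. -37.  57.]
tip -0.02 [-95. -20.  42.]
tip 0 [-98.   0.  25.]
tip 0.02 [-101.   20.    7.]
finger front edge bottom -0.037 [-75. -37.  63.]
finger front edge bottom -0.02 [-77. -20.  48.]
finger front edge bottom 0 [-80.   0.  31.]
finger front edge bottom 0.02 [-83.  20.  14.]
```

View pics/scene2.png

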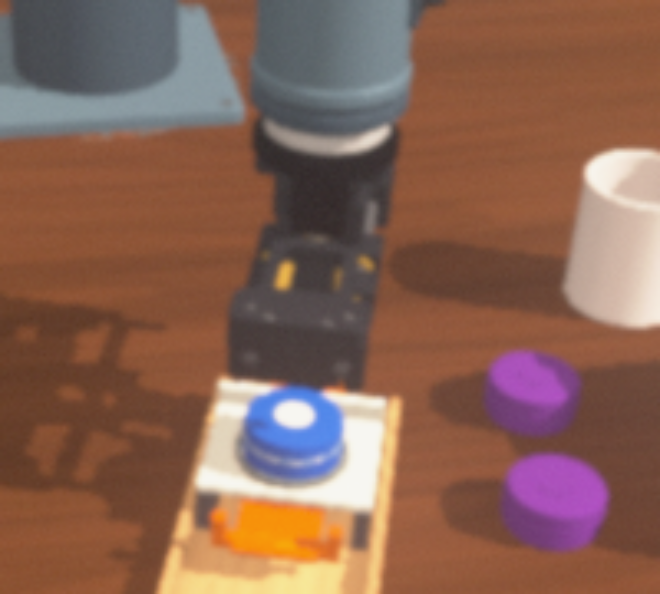

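Run:
```python
from h import *
c=r.calibration("scene")
t=np.array([.59626,.03906,0]);y=np.radians(-19.21);R=np.array([[np.cos(y),-np.sin(y),0],[np.sin(y),np.cos(y),0],[0,0,1]])
for a,b in [(230,376),(363,384),(297,382)]:
    o,d=ray(c,270+a*200/660,130+b*180/594); o=R.T@(o-t); d=R.T@d
    for xx in (-.013,-.003): print(a,xx,((o+d*(xx-o[0])/d[0])*1000).round(0))
```

```text
230 -0.013 [-13. -33.  96.]
230 -0.003 [ -3. -31. 103.]
363 -0.013 [-13.  35. 101.]
363 -0.003 [ -3.  35. 108.]
297 -0.013 [-13.   2.  97.]
297 -0.003 [ -3.   3. 104.]
```

The two views agree: the body's underside is at about z = 97 now, so about 79 when pressed, against 64 for the case top. That is clear. Now I press the plate.

```bash
python3 -m jog '[[[1,0,0,-0.007,0,0,0],[1,0,0,-0.014,0,0,0],[1,0,0,-0.019,0,0,0],[1,0,0,-0.019,0,0,0],[1,0,0,-0.019,0,0,0]]]'; python3 -m jog '[[[1,0,0,0,0,0,0],[1,0,0,0,0,0,0]]]'
python3 st.py
python3 - <<'E'
from h import *
im=r.capture("side")[:,:,::-1]; cv2.imwrite("pics/side3c.png",cv2.resize(im[160:290,270:440],(780,596)))
E
python3 st.py
```

```text
time_s: 2.48
tool_pos: [0.5057, 0.0711, 0.0137]
orientation: [0.499, 1.57, 0.164]
ft_force: [2.5, 0.7, 3.6]
finger_gap: 0.006
time_s: 2.65
tool_pos: [0.5056, 0.0711, 0.014]
orientation: [0.515, 1.57, 0.18]
ft_force: [2.3, 0.5, 4.4]
finger_gap: 0.004
2.65 dock mm [-96.1   0.5] z 14.0 gap 0.004429832479306163 F dock [2.03 1.22] 4.42 tool_pos [0.5056 0.0711 0.014 ]
[[0.001, 0.329, 0.944], [0.0, 0.944, -0.329], [-1.0, 0.001, 0.001]]
2.7 dock mm [-96.2   0.4] z 14.0 gap 0.003629965050367982 F dock [2.08 1.25] 3.07 tool_pos [0.5055 0.0711 0.014 ]
[[0.001, 0.329, 0.944], [0.0, 0.944, -0.329], [-1.0, 0.001, 0.001]]
```

View pics/side3c.png

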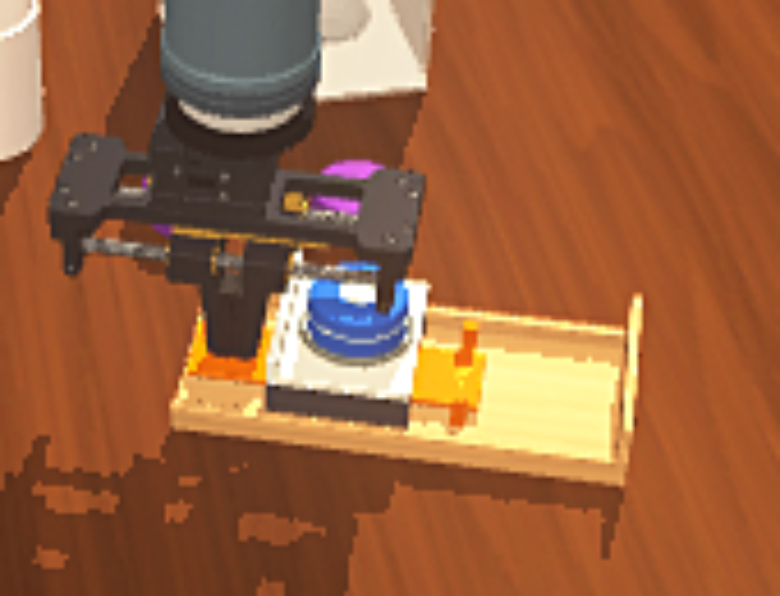

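The side view shows the teeth lowered, at (470,335) and (457,415), with about 3.5 N on the tip at z = 14 mm, so the catch is about 14 mm down. Now I push along the dock.

```bash
python3 -m jog '[[[1,0.0038,-0.0013,0,0,0,0],[1,0.0076,-0.0026,0,0,0,0],[1,0.0123,-0.0043,0,0,0,0],[1,0.0179,-0.0063,0,0,0,0],[1,0.0246,-0.0086,0,0,0,0]]]'; python3 st.py
python3 -m jog '[[[1,0.0047,-0.0016,0,0,0,0],[1,0.0094,-0.0033,0,0,0,0],[1,0.0142,-0.0049,0,0,0,0],[1,0.0189,-0.0066,0,0,0,0],[1,0.0236,-0.0082,0,0,0,0]]]'; python3 st.py
python3 - <<'E'
from h import *
im=r.capture("side")[:,:,::-1]; cv2.imwrite("pics/side4c.png",cv2.resize(im[160:290,270:440],(780,596)))
E
python3 st.py
```

```text
time_s: 3.12
tool_pos: [0.5177, 0.0658, 0.0129]
orientation: [-2.876, 1.547, 3.077]
ft_force: [-33.9, 11.2, 40.8]
finger_gap: 0.006
3.1167 dock mm [-83.   -0.6] z 12.9 gap 0.005824382146784546 F dock [-35.74  -0.6 ] 40.77 tool_pos [0.5177 0.0658 0.0129]
[[-0.024, 0.325, 0.946], [0.002, 0.946, -0.325], [-1.0, -0.006, -0.023]]
time_s: 3.53
tool_pos: [0.5446, 0.057, 0.013]
orientation: [-2.905, 1.553, 3.046]
ft_force: [-25.0, 8.4, 26.7]
finger_gap: 0.007
3.5333 dock mm [-54.7  -0.1] z 13.0 gap 0.006917876944846818 F dock [-26.35  -0.27] 26.73 tool_pos [0.5446 0.057  0.013 ]
[[-0.017, 0.326, 0.945], [0.002, 0.945, -0.326], [-1.0, -0.004, -0.017]]
3.5833 dock mm [-52.8  -0. ] z 13.1 gap 0.0026767096119979265 F dock [-15.99  -0.37] 14.92 tool_pos [0.5464 0.0564 0.0131]
[[-0.014, 0.326, 0.945], [0.001, 0.945, -0.326], [-1.0, -0.003, -0.014]]
```

View pics/side4c.png

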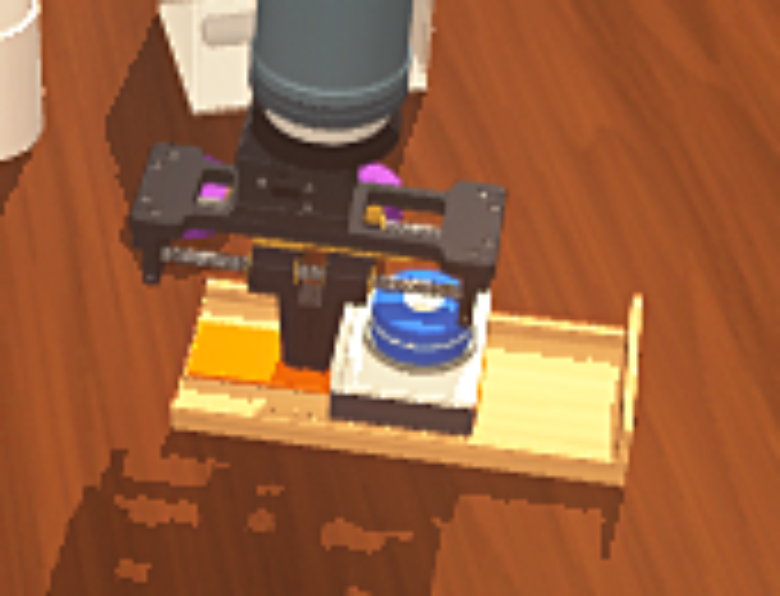

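The push works, but the tip drags down on the wall (about 15–40 N). I'll let it settle, then go slower with a slight z relief.

```bash
python3 -m jog '[[[1,0,0,0,0,0,0],[1,0,0,0,0,0,0],[1,0,0,0,0,0,0]]]'; python3 st.py
python3 -m jog '[[[1,0.001,-0.0003,0.0004,0,0,0],[1,0.0028,-0.001,0.0004,0,0,0],[1,0.0047,-0.0016,0.0004,0,0,0],[1,0.0066,-0.0023,0.0004,0,0,0],[1,0.0085,-0.003,0.0004,0,0,0]]]'; python3 st.py
```

```text
time_s: 3.83
tool_pos: [0.5469, 0.0562, 0.013]
orientation: [-2.901, 1.558, 3.05]
ft_force: [-16.3, 6.2, 16.4]
finger_gap: 0.004
3.8333 dock mm [-52.3  -0.1] z 13.0 gap 0.004423348588226131 F dock [-17.48   0.48] 16.4 tool_pos [0.5469 0.0562 0.013 ]
[[-0.012, 0.327, 0.945], [0.001, 0.945, -0.327], [-1.0, -0.003, -0.012]]
time_s: 4.25
tool_pos: [0.555, 0.0531, 0.013]
orientation: [-2.889, 1.557, 3.062]
ft_force: [-16.5, 5.2, 15.3]
finger_gap: 0.006
4.25 dock mm [-43.6  -0.3] z 13.0 gap 0.005977034571254454 F dock [-17.32  -0.48] 15.28 tool_pos [0.555  0.0531 0.013 ]
[[-0.013, 0.327, 0.945], [0.001, 0.945, -0.327], [-1.0, -0.003, -0.013]]
```

```bash
python3 -m jog '[[[1,0.0033,-0.0012,0.0003,0,0,0],[1,0.0066,-0.0023,0.0003,0,0,0],[1,0.01,-0.0035,0.0003,0,0,0],[1,0.0133,-0.0046,0.0003,0,0,0],[1,0.0166,-0.0058,0.0003,0,0,0]]]'; python3 st.py
python3 -m jog '[[[1,0.0033,-0.0012,0,0,0,0],[1,0.0066,-0.0023,0,0,0,0],[1,0.01,-0.0035,0,0,0,0],[1,0.0133,-0.0046,0,0,0,0],[1,0.0166,-0.0058,0,0,0,0]]]'; python3 st.py
python3 - <<'E'
from h import *
im=r.capture("side")[:,:,::-1]; cv2.imwrite("pics/side5c.png",cv2.resize(im[160:290,270:440],(780,596)))
E
```

```text
time_s: 4.67
tool_pos: [0.5727, 0.0467, 0.0131]
orientation: [-2.875, 1.559, 3.075]
ft_force: [-13.4, 4.6, 9.9]
finger_gap: 0.002
4.6667 dock mm [-24.7  -0.5] z 13.1 gap 0.002391237085040579 F dock [-14.13  -0.06] 9.92 tool_pos [0.5727 0.0467 0.0131]
[[-0.012, 0.327, 0.945], [0.001, 0.945, -0.327], [-1.0, -0.003, -0.011]]
time_s: 5.08
tool_pos: [0.5893, 0.0411, 0.0131]
orientation: [-2.9, 1.559, 3.05]
ft_force: [-12.8, 4.7, 10.2]
finger_gap: 0.004
5.0833 dock mm [-7.3 -0.3] z 13.1 gap 0.004384987087073059 F dock [-13.59   0.22] 10.24 tool_pos [0.5893 0.0411 0.0131]
[[-0.012, 0.327, 0.945], [0.001, 0.945, -0.327], [-1.0, -0.003, -0.011]]
```

View pics/side5c.png

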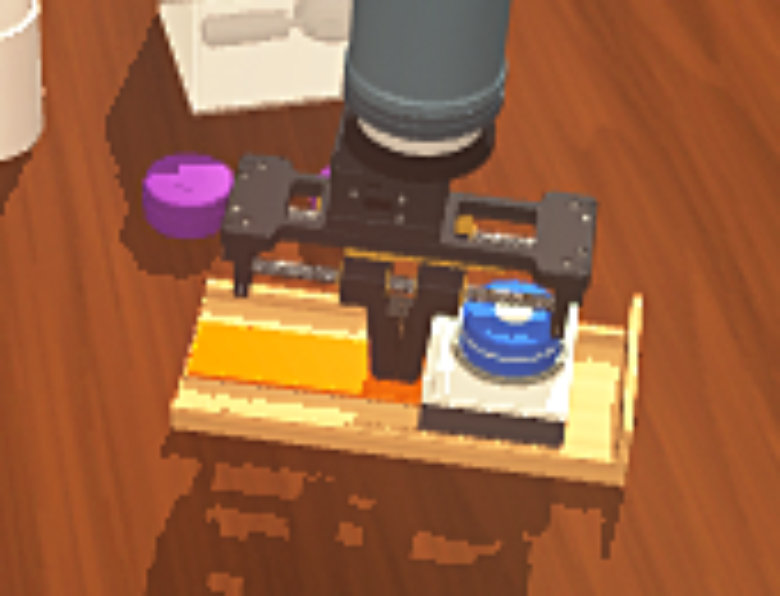

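The sled is about 28 mm from the end wall and everything looks upright. I continue.

```bash
python3 -m jog '[[[1,0.0033,-0.0012,0,0,0,0],[1,0.0066,-0.0023,0,0,0,0],[1,0.01,-0.0035,0,0,0,0],[1,0.0133,-0.0046,0,0,0,0],[1,0.0166,-0.0058,0,0,0,0]]]'; python3 st.py
python3 -m jog '[[[1,0.0019,-0.0007,0,0,0,0],[1,0.0038,-0.0013,0,0,0,0],[1,0.0057,-0.002,0,0,0,0],[1,0.0076,-0.0026,0,0,0,0],[1,0.0085,-0.003,0,0,0,0]]]'; python3 st.py
python3 - <<'E'
from h import *
im=r.capture("side")[:,:,::-1]; cv2.imwrite("pics/side6c.png",cv2.resize(im[160:290,270:440],(780,596)))
E
```

```text
time_s: 5.55
tool_pos: [0.606, 0.0355, 0.0131]
orientation: [-2.918, 1.559, 3.031]
ft_force: [-13.6, 5.0, 11.0]
finger_gap: 0.007
5.55 dock mm [10.4 -0.2] z 13.1 gap 0.006658255739834491 F dock [-14.52   0.26] 10.98 tool_pos [0.606  0.0355 0.0131]
[[-0.012, 0.327, 0.945], [0.001, 0.945, -0.327], [-1.0, -0.003, -0.011]]
time_s: 5.97
tool_pos: [0.6147, 0.0324, 0.0131]
orientation: [-2.927, 1.56, 3.022]
ft_force: [-12.2, 3.9, 9.7]
finger_gap: 0.004
5.9667 dock mm [19.6 -0.2] z 13.1 gap 0.003520534158570895 F dock [-12.85  -0.35] 9.68 tool_pos [0.6147 0.0324 0.0131]
[[-0.011, 0.328, 0.945], [0.001, 0.945, -0.328], [-1.0, -0.002, -0.011]]
```

View pics/side6c.png

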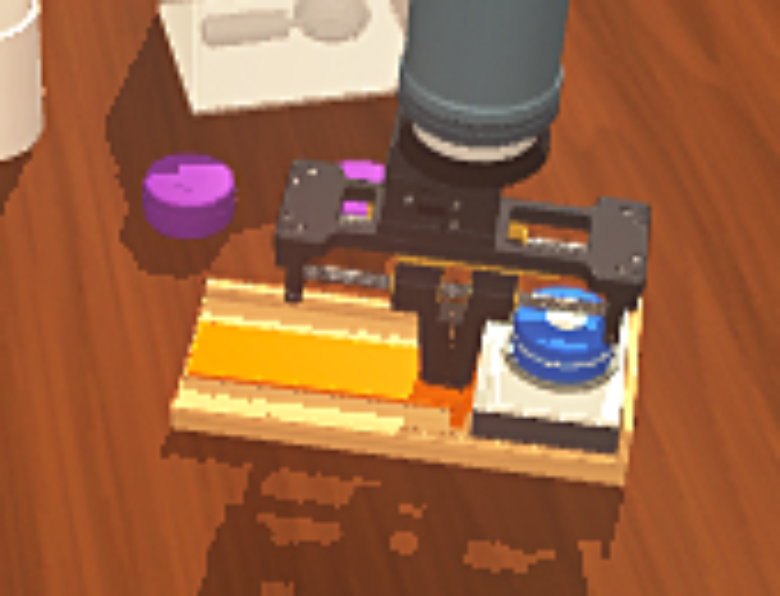

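```bash
for i in 1; do python3 -m jog '[[[1,0.001,-0.0003,0,0,0,0],[1,0.0019,-0.0007,0,0,0,0],[1,0.0028,-0.001,0,0,0,0],[1,0.0038,-0.0013,0,0,0,0],[1,0.0038,-0.0013,0,0,0,0]]]'; done; python3 st.py
python3 -m jog '[[[1,0.001,-0.0003,0,0,0,0],[1,0.0019,-0.0007,0,0,0,0],[1,0.0028,-0.001,0,0,0,0],[1,0.0038,-0.0013,0,0,0,0],[1,0.0038,-0.0013,0,0,0,0]]]';  python3 st.py
python3 - <<'E'
from h import *
im=r.capture("side")[:,:,::-1]; cv2.imwrite("pics/side7c.png",cv2.resize(im[160:290,270:440],(780,596)))
E
```

```text
time_s: 6.43
tool_pos: [0.6149, 0.0323, 0.0131]
orientation: [-2.929, 1.552, 3.021]
ft_force: [-24.7, 6.1, 22.8]
finger_gap: 0.006
6.4333 dock mm [19.8 -0.3] z 13.1 gap 0.005774365860230283 F dock [-25.31  -2.38] 22.81 tool_pos [0.6149 0.0323 0.0131]
[[-0.019, 0.327, 0.945], [0.002, 0.945, -0.327], [-1.0, -0.004, -0.018]]
time_s: 6.85
tool_pos: [0.6147, 0.0323, 0.0131]
orientation: [-2.933, 1.544, 3.018]
ft_force: [-37.2, 9.5, 34.5]
finger_gap: 0.005
6.85 dock mm [19.7 -0.3] z 13.1 gap 0.004977232870054502 F dock [-38.25  -3.27] 34.51 tool_pos [0.6147 0.0323 0.0131]
[[-0.026, 0.326, 0.945], [0.003, 0.945, -0.326], [-1.0, -0.006, -0.026]]
```

View pics/side7c.png

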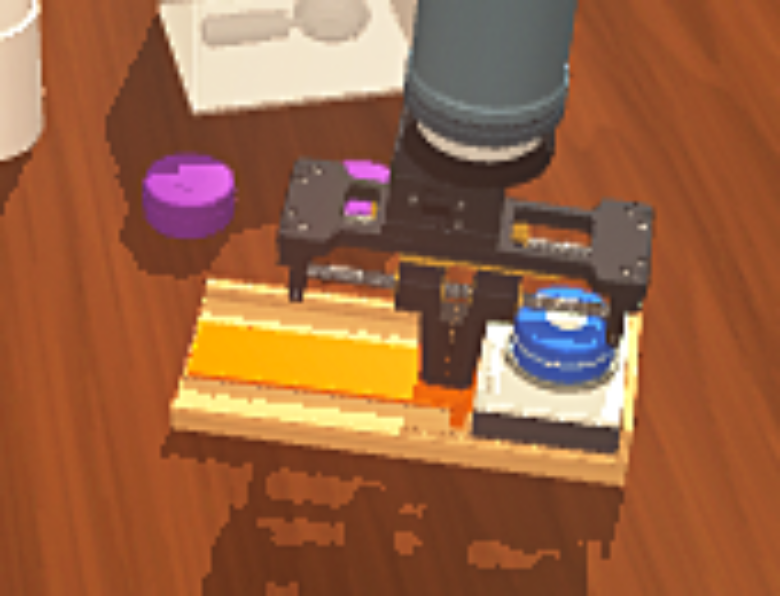

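The tip stays at dock x = 19.7 while the force climbs from 13 to 38 N, so the sled is home against the wall. I back off, still pressing, and then lift clear.

```bash
python3 -m jog '[[[1,-0.004,0.0014,0,0,0,0],[1,-0.008,0.0028,0,0,0,0],[1,-0.012,0.0042,0,0,0,0],[1,-0.018,0.0063,0,0,0,0],[1,-0.024,0.0084,0,0,0,0]]]'; python3 -m jog '[[[1,0,0,0,0,0,0],[1,0,0,0,0,0,0]]]';  python3 st.py
python3 - <<'E'
from h import *
im=r.capture("side")[:,:,::-1]; cv2.imwrite("pics/side8c.png",cv2.resize(im[160:290,270:440],(780,596)))
E
```

```text
time_s: 7.32
tool_pos: [0.605, 0.0358, 0.0149]
orientation: [0.133, 1.568, -0.203]
ft_force: [1.6, -1.9, 4.1]
finger_gap: 0.002
time_s: 7.48
tool_pos: [0.6033, 0.0365, 0.0144]
orientation: [-2.553, 1.57, -2.888]
ft_force: [0.1, -0.4, 3.4]
finger_gap: 0.004
7.4833 dock mm [ 7.4 -0.1] z 14.4 gap 0.003887144764073374 F dock [ 0.27 -0.32] 3.41 tool_pos [0.6033 0.0365 0.0144]
[[-0.001, 0.329, 0.944], [-0.0, 0.944, -0.329], [-1.0, -0.0, -0.001]]
```

View pics/side8c.png

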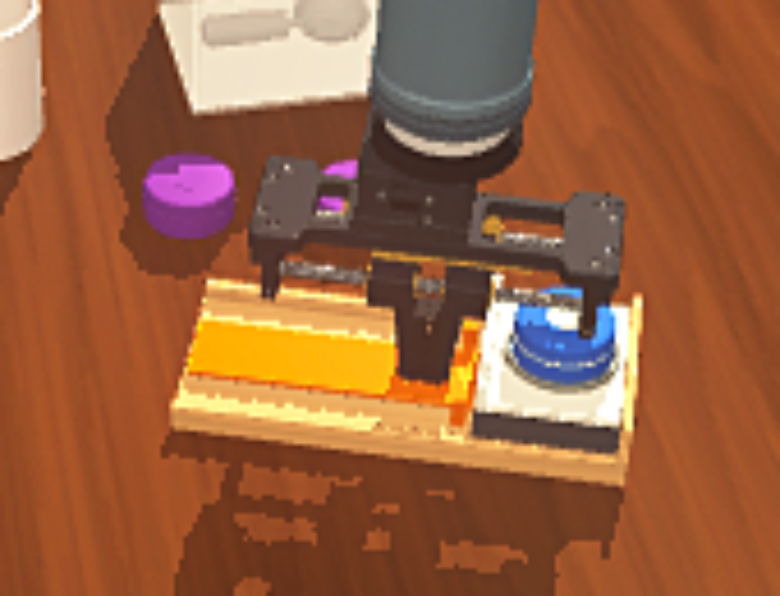

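The sled stayed against the wall and the tip is 12 mm behind it. Straight up now.

```bash
python3 -m jog '[[[1,0,0,0.01,0,0,0],[1,0,0,0.025,0,0,0],[1,0,0,0.055,0,0,0],[1,0,0,0.09,0,0,0],[1,0,0,0.125,0,0,0]]]'; python3 -m jog '[[[1,-0.03,0.02,0.035,0,0,0],[1,-0.06,0.04,0.06,0,0,0],[1,-0.06,0.04,0.06,0,0,0],[1,-0.06,0.04,0.06,0,0,0],[1,-0.06,0.04,0.06,0,0,0]]]';  python3 st.py
python3 - <<'E'
from h import *
im=r.capture("side")[:,:,::-1]; cv2.imwrite("pics/side9c.png",cv2.resize(im[160:290,270:440],(780,596)))
im=r.capture("wrist")[:,:,::-1]; cv2.imwrite("pics/wrist9.png",im)
im=r.capture("scene")[:,:,::-1]; cv2.imwrite("pics/scene9.png",im)
E
```

```text
time_s: 7.95
tool_pos: [0.6023, 0.0365, 0.1403]
orientation: [-2.73, 1.568, -3.065]
ft_force: [1.3, 0.5, -1.2]
finger_gap: 0.004
time_s: 8.37
tool_pos: [0.5436, 0.0763, 0.1993]
orientation: [-1.207, 1.57, -1.542]
ft_force: [0.2, -0.4, -0.2]
finger_gap: 0.004
8.3667 dock mm [-62.   17.8] z 199.3 gap 0.004371324999236972 F dock [ 0.29 -0.32] -0.18 tool_pos [0.5436 0.0763 0.1993]
[[0.0, 0.328, 0.945], [-0.0, 0.945, -0.328], [-1.0, -0.0, 0.0]]
```

View pics/side9c.png

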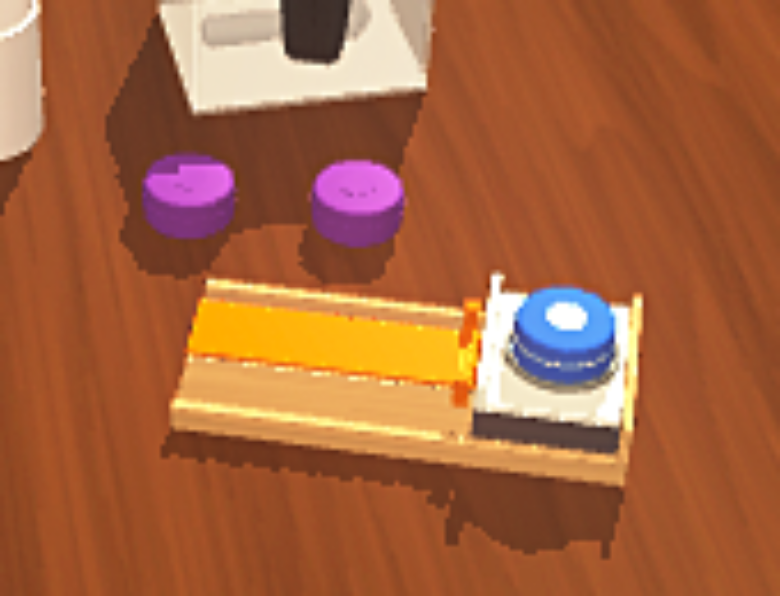

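View pics/wrist9.png

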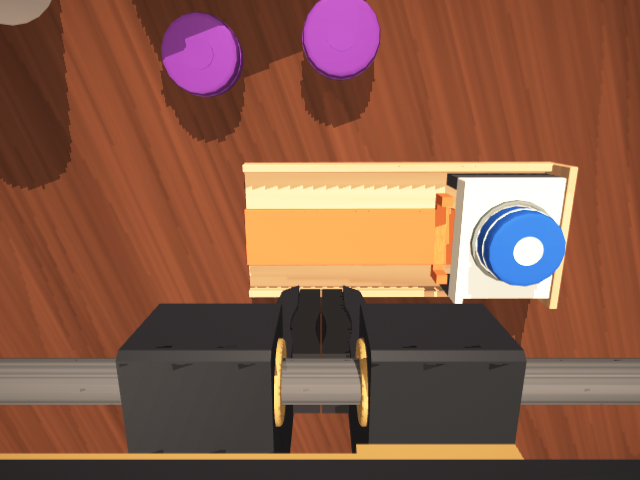

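View pics/scene9.png

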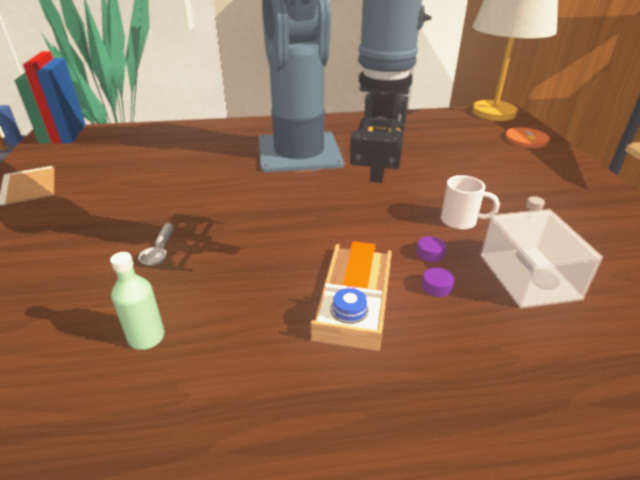

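```bash
python3 - <<'E'
from h import *
c=r.calibration("wrist")
t=np.array([.59626,.03906,0]);y=np.radians(-19.21);R=np.array([[np.cos(y),-np.sin(y),0],[np.sin(y),np.cos(y),0],[0,0,1]])
for n,u,v,z in [("rear",458,178,.05),("rear",455,303,.05),("deck front",566,178,.032),("deck front",549,299,.032),("tooth",438,195,.04),("wall out",578,168,.04),("wall in",568,168,.04),("plate rear",246,235,.028)]:
    print(n,(R.T@(onz(c,u,v,z)-t)*1000).round(1))
E
python3 st.py
```

```text
rear [31.8 46.7 50. ]
rear [ 37.1 -44.8  50. ]
deck front [114.9  44.2  32. ]
deck front [115.7 -49.5  32. ]
tooth [21.8 33.4 40. ]
wall out [117.7  52.2  40. ]
wall in [110.8  52.2  40. ]
plate rear [-117.6    1.1   28. ]
8.5167 dock mm [-61.5  16.9] z 198.0 gap 0.004104050670135445 F dock [0.12 0.06] -0.69 tool_pos [0.5437 0.0752 0.198 ]
[[-0.002, 0.33, 0.944], [-0.001, 0.944, -0.33], [-1.0, -0.002, -0.001]]
```

The deck front measures 115 mm against the wall at 114. My rear-edge reading of 32 to 37 mm shares a bias of about -4 mm with the tooth in the same picture, so it fits the sled being home. The catch looks the same as it did at the start. Handing in.

```bash
python3 -c "
from plant import r
r.hand_in()"
```

```text
the job is handed in; nothing more can be done
```

The sled is in the far bay against the end wall, the catch is up behind it, and the job is handed in; no verdict is reported. I pressed the plate about 14 mm with the closed fingertips and kept it down while pushing the sled home. Then I backed off, still pressing, and lifted clear.

**Last checks that agree:**
- **Sled home:** the tip stopped at dock x ≈ 20 mm while the force climbed from 13 to 38 N. The last picture put the deck front at about 115 mm, with the wall at 114.
- **Catch:** the teeth and plate look the same as they did at the start, with the teeth behind the sled.
- **Case and bystanders:** the case is upright in its seat, and the mug, bottle, spoon and box look unmoved.
- **Robot:** nothing is touched; the force reading is near zero.

**Did not agree, or higher than planned:**
- **Rear-edge measurement:** it gave 32 to 37 mm instead of 38. The tooth in the same picture also read about 4 mm short, so I put this down to my corner picking.
- **Push forces:** they were higher than expected. The tip dragged on the rear wall, with about 54 N in total at first contact and about 51 N at the end stop, below the 120 N wrist limit. I slowed the push after the first contact.

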